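Register a picture-frame rail and hold the spring gauge at its end

ROBOT

A 7-joint arm with a two-finger parallel gripper is mounted at the origin on the work surface. World frame = base frame: x ahead of the robot, y to its left, z up, the work surface at z = 0. Lengths are in m, angles in rad, forces in N, time in s.
With the tool pointing down it reaches from about 0.425 to 0.925 m from the base axis. Payload 6.8 kg.
Tool frame: the origin (TCP) lies at the very end of the fingers, on their centre line; the grasp point (between the pads) lies r.grip_depth behind it (r.grip_depth is the distance from the TCP to the grasp point, in m); z points along the fingers, x is the direction in which the jaws open and shut, and the axes are right-handed (so a half turn about z gives the same grasp; the last joint's range is limited). The gripper opens to 85 mm and grips with 20 to 120 N. Pads are 22 mm wide; open, the fingers measure 114 mm over their backs; the gripper's body (76 mm by 85 mm) begins 54 mm behind the grasp point. The pads swing forward as they close: fully open they stand 13 mm farther back than shut.
Start: joints at [1.055, 0.477, 0.022, 1.555, -0.011, 1.109, -0.083], TCP at [0.268, -0.62, 0.231] pointing down, gripper open.
Joint ranges: [-2.96, 2.96], [-0.34, 2.1], [-1.41, 1.46], [0.24, 2.44], [-1.37, 4.51], [0.17, 1.92], [-2.96, 2.96]. Speed limits (rad/s): [2.39, 2.39, 3.14, 3.14, 3.14, 3.14, 3.14].

INTERFACE

Orientations are given as a rotation vector (axis times angle).
In Python, from bench import readout, grab_frame, workorder, r gives the robot as it stands.
- The arm moves only by the shell command python3 -m handwheel 'ROWS' [FORCE]. ROWS is text: rows parted by semicolons, each of 7 numbers parted by spaces: the shift along the tool's x, y, z in mm, then the turn, a rotation vector about the tool's x, y, z in degrees, then the finger opening in mm, from 0 to 85.4. A call has 1 to 12 rows; each row is the pose to reach, as a shift and turn from the pose commanded when the call began, along the tool's axes at that moment; what a row does not reach only later rows make up. A row lasts 1/8 s, in which the tool goes at most 62.5 mm and 10.7 degrees, less where a joint would pass 70% of its speed; a pose out of reach is approached as far as the arm can. A call with a gripper value outside its range is refused whole. The fingers move at their own pace and stop on an object; FORCE is the grip in N (left out, the last holds). Time passes only in rows, so rows that repeat a pose let the fingers close. It gives the time, the measured TCP pose, the force and the opening at its end, in the units of the state.
- readout.get_obs(): the state, without advancing time (a new reading comes with each control period).
- grab_frame(name): name is "scene" or "top" or "wrist"; returns a dict with "pixels" (384x512x3 uint8, red, green, blue), "fx", "fy", "cx", "cy" (pixels), "rvec" (rotation vector, rad) and "tvec" (3), from world to camera coordinates, as OpenCV has them. Camera axes: x right, y down, z forward; pixel columns grow to the right and rows downward; lengths in m; the calibration is good to about 2 mm. A picture is of the moment at which its call begins. There is no depth.
- workorder.hand_in(): hands the job in, once; it reports no verdict.
The state is a dict: "clock": time; "joints": joint angles; "qvel": joint speeds; "tau": joint torques, N m; "tcp_pos": TCP position; "orientation": TCP orientation; "contact_force": force on the tool from outside, world axes, zero at the start; "moment": the same for the moment, N m; "grip_width": finger opening in m.
Only numpy, scipy, OpenCV 4.12 (cv2) and the standard library are available. Lean on these libraries where they do the work, as an engineer would, in place of code of your own. Each camera call takes 0.05 s, during which the arm holds its last target.

TASK

Push the loose frame rail home in the jig, lying flat on the board with its long edge flush along the fence and its end flush against the stop block. Then pull the spring-return gauge slide out by its tab until its pointer is level with the rail's free end, and keep it there: the program finishes while still holding the slide against its spring, with the rail still home. Leave everything else on the bench where it is.

Things in the scene. Friction and masses are not known exactly. Their poses are not given: they have to be found in the camera images.
- jig: Plywood jig board fixed to the bench, 250 (its x) by 550 (its y) by 12 mm thick. Origin on its underside at bench height, inside the outline: the board spans x -120 to 130, y -330 to 220 mm. Carries the fence, the stop block and the gauge with its grey spring housing. The strip with ticks is only decoration.
- fence (a point): Middle of the foot of the fence's working face, at jig x 40, y 75 mm, on the board's top. The fence is an aluminium bar along jig y, 20 mm thick, 28 mm high above the board, from jig y -60 to 210 mm. The rail goes flush against its -x face (the one towards the robot).
- housing (a point): Middle of the top edge of the spring housing's +y face, at jig x -62, y -225 mm, 40 mm above the board's top. The grey housing is 50 (x) by 85 (y) mm; the slide comes out of this face towards jig +y, and its rod sticks out behind.
- stop_block: Aluminium end stop screwed to the board in front of the fence, 46 (x) by 25 (y) by 26 mm high with an 18 mm wide, 12 mm high screw head on top. Origin at the centre of its underside, on the board's top; axes parallel to the jig's. Its place along the fence varies. The rail's end goes against its -y face, 12.5 mm from the origin.
- rail: Loose dark-wood frame rail, 180 (its y) by 36 (x) by 22 mm high (16 mm along its -x edge), 160 g; origin at the centre of its underside. Starts on the board askew up to 0.22 rad, 26-42 mm short of the fence, 20-50 mm of the stop. Home: +x edge on the fence, +y end on the stop, origin at jig x 22, stop_block y -102.5 mm. Its free end is the -y end, 90 mm from the origin.
- slide: Steel gauge slide: a 34 (x) by 40 mm carriage, 18 mm high, carrying an upright dark steel pull tab 30 (x) by 10 (y, the pull direction) mm, whose top is 64 mm above the board's top. Origin on the board's top under the centre of tab and carriage; at home at jig x -62, y -175 mm, tab 45 mm clear of the spring housing. Pinch the tab from above across its 10 mm.
- gauge (a joint): How far the gauge slide is pulled out, in m: 0 home (held there by the spring), 0.16 at its end stop; it moves along the jig's +y. The spring pulls back with about 3 N at home, rising to 9.5 N at full travel, plus slight friction; let go, it runs back home.
- pointer (a point): Tip of the flat dark-steel pointer blade that reaches from the slide towards the rail, in line (same jig y) with the middle of the tab; the tip is at jig x = -6 mm, 14.5 mm above the board's top, 10 mm short of the registered rail's near edge. The dark blade is 12 mm wide at the root, 4 mm at the tip.
- offcut: Bystander: 70 mm long offcut of the same dark moulding, 36 x 22 mm, on the board behind the fence. Origin under its centre.
- glue: Bystander: small glue jar, 40 mm diameter, 60 mm high, on the board behind the fence. Origin under its centre.
- mallet: Bystander: wooden mallet lying on the bench to the right of the board; head 100 mm long (its x), 68 mm diameter, handle 26 mm diameter reaching 160 mm towards its +y. Origin under the head.
- scissors: Bystander: scissors lying flat on the board's far right corner, about 165 mm long, 9 mm high. Origin near the pivot.
- tin: Bystander: tin can, 66 mm diameter, 100 mm high, on the bench to the left of the board. Origin under its centre.
- driver: Bystander: screwdriver lying on the bench along the board's near edge, about 200 mm long, up to 26 mm high. Origin near its middle, underneath.
Things that resemble listed ones, but are neither listed nor needed, are in the scene too. Leave any purple or yellow look-alike of the rail alone.

How it is judged:
On the way, in this order (a step that is already met when the one before it is completed fails the run):
1. the rail is home against fence and stop while the gauge slide is still home (x of rail in the frame of jig between 0.0195 and 0.025 m and y of rail in the frame of stop_block between -0.105 and -0.1 m and angle between the y axis of rail and the y axis of jig, either way round below 0.025 rad and z of rail in the frame of jig below 0.015 m and angle between rail's own z axis and vertical below 0.05 rad and value of joint gauge below 0.01 m), for 0.2 s.
2. the robot's fingers hold the gauge slide with its pointer level with the rail's free end (y of pointer in the frame of rail between -0.094 and -0.086 m and contact force between the fingers and slide above 1.5 N), for 0.3 s.
At the end, for the whole second after the job is handed in: The rail lies flat in the jig within 2.5 mm of the fence and of the stop block and parallel to the fence within 0.025 rad; the gauge slide, still, is held out by the fingers on its tab (at least 1.5 N) with the pointer within 4 mm of the rail's free end, along the rail (all of step 2 and x of rail in the frame of jig between 0.0195 and 0.025 m and y of rail in the frame of stop_block between -0.105 and -0.1 m and angle between the y axis of rail and the y axis of jig, either way round below 0.025 rad and z of rail in the frame of jig below 0.015 m and angle between rail's own z axis and vertical below 0.05 rad and value of joint gauge above 0.06 m and velocity of joint gauge between -0.01 and 0.01 m/s and linear speed of rail below 0.01 m/s); the arm keeps its last pose, push and grip.
It fails at once if a bystander is moved by more than 30 mm (distance of any of offcut, glue, mallet, scissors, tin, driver from where it was at the start of the episode above 0.03 m).
It also fails if it takes over 61 s, if anything falls off the work surface, if the arm or the gripper's body presses on something with over 40 N, if the wrist force passes 120 N, or if a joint passes its speed limit or range.

## Working session

There is one attempt and no reset: what is moved stays moved. The work goes in short steps, Python scripts to look and compute and a shell command to move; the robot and the scene stay as the last step left them, time stands still between calls to the robot, and variables do not carry over. Pictures are saved under pics/ and viewed, and the job is handed in when it is done.

```bash
ls; mkdir -p pics; cat > h.py <<'E'
import numpy as np,cv2
from bench import readout,grab_frame,workorder,r
def snap(n,f):
    d=grab_frame(n); cv2.imwrite(f'pics/{f}.png',d['pixels'][:,:,::-1]); np.savez(f'{f}.npz',**d); return d
def ray(d,u,v):
    R=cv2.Rodrigues(np.array(d['rvec'],float))[0]; t=np.array(d['tvec'],float).ravel()
    c=-R.T@t; w=R.T@np.array([(u-d['cx'])/d['fx'],(v-d['cy'])/d['fy'],1.]); return c,w
def onz(d,u,v,z):
    c,w=ray(d,u,v); return c+w*(z-c[2])/w[2]
def proj(d,p):
    return cv2.projectPoints(np.array(p,float).reshape(-1,3),np.array(d['rvec'],float),np.array(d['tvec'],float),np.array([[d['fx'],0,d['cx']],[0,d['fy'],d['cy']],[0,0,1.]]),None)[0].reshape(-1,2)
E
python3 - <<'E'
from h import *
for n in['scene','top','wrist']:
    d=snap(n,n+'0'); c,_=ray(d,0,0); print(n,c,d['fx'])
print(readout.get_obs(), r.grip_depth)
E
```

```text
pics
scene [1.01415008 0.92015054 0.75887776] 395.789941126318
top [0.26769092 0.05791739 1.60524443] 463.3873430765621
wrist [ 0.32804713 -0.59395598  0.37312343] 299.3651334705272
{'clock': 0.15, 'joints': array([ 1.05492539,  0.47762846,  0.02229684,  1.55616354, -0.01148766,
        1.10927334, -0.08308376]), 'qvel': array([ 0.00022024, -0.00185655, -0.00121195, -0.00286193,  0.00023408,
        0.00121231,  0.00085062]), 'tau': array([ 3.02129520e-03, -5.96928227e+01,  1.61041807e+00, -2.81489897e+01,
        1.26362333e-02,  6.56106218e-03,  9.32987490e-06]), 'tcp_pos': array([ 0.26753633, -0.61925815,  0.23056153]), 'orientation': array([-2.62473051e+00,  1.72516228e+00,  1.83264202e-03]), 'contact_force': array([ 0.31517668,  0.42631273, -0.11055697]), 'moment': array([-0.0338489 ,  0.0124169 ,  0.05874904]), 'grip_width': 0.08524642419297752} 0.0187
```

View pics/scene0.png

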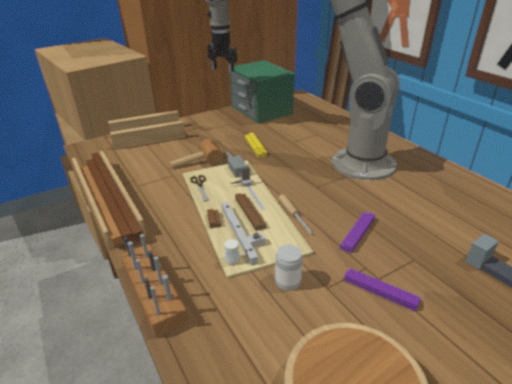

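View pics/top0.png

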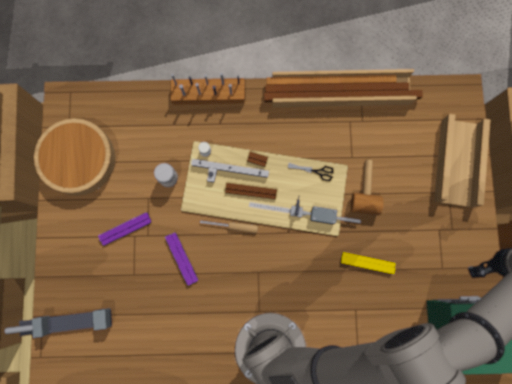

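View pics/wrist0.png

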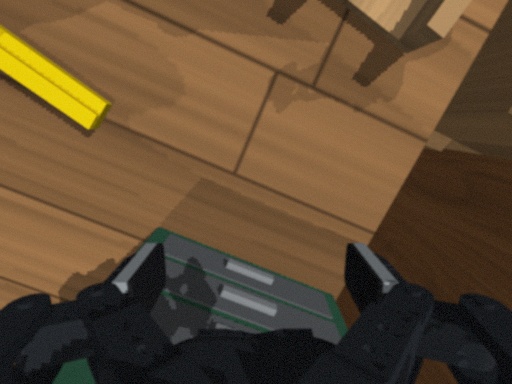

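The top view shows the board with corners at about (193,142), (347,163), (340,235) and (182,212). The rail is at about (251,191), the stop at (211,173) and the slide at (297,208). I'll zoom in.

```bash
python3 - <<'E'
import cv2
a=cv2.imread('pics/top0.png')[130:245,170:400]
cv2.imwrite('pics/top0z.png',cv2.resize(a,None,fx=3.4,fy=3.4,interpolation=cv2.INTER_CUBIC))
a=cv2.imread('pics/scene0.png')[135:275,170:330]
cv2.imwrite('pics/scene0z.png',cv2.resize(a,None,fx=4,fy=4,interpolation=cv2.INTER_CUBIC))
E
```

```text
(no output)
```

View pics/top0z.png

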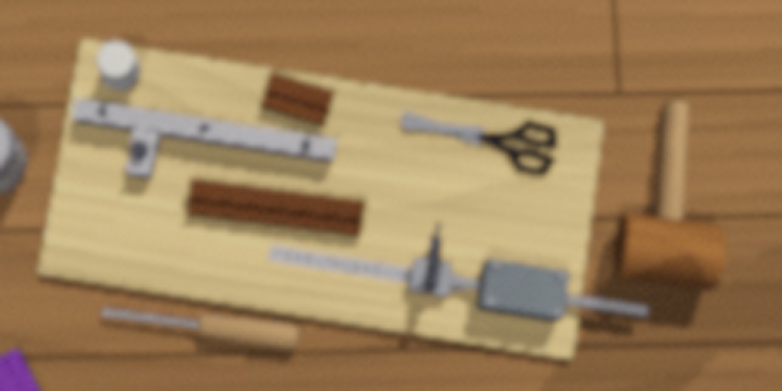

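View pics/scene0z.png

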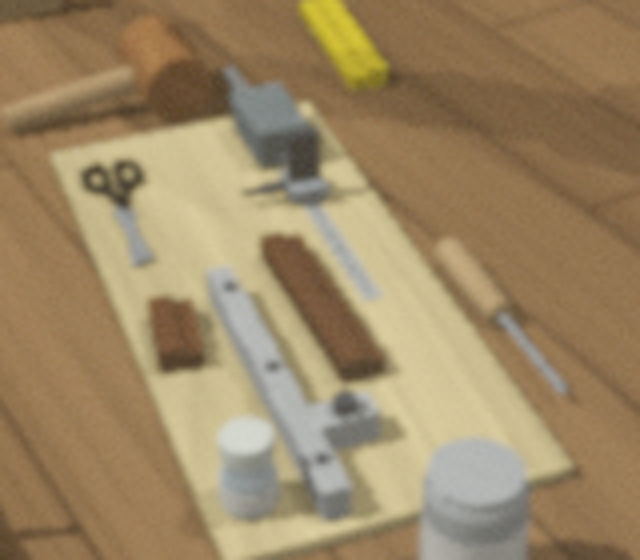

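The zooms separate everything clearly. In top z-zoom, the fence runs (75,110)-(335,150), the stop is at (142,155), the rail at (275,208), and the tab/pointer at (435,255). Next I'll measure the board, fence, stop and rail.

```bash
cat > meas.py <<'E'
from h import *
d=dict(np.load('top0.npz')); im=d['pixels']; hsv=cv2.cvtColor(im,cv2.COLOR_RGB2HSV)
print('board hsv',hsv[225,300],hsv[160,280],'bench',hsv[255,250],hsv[130,300],'rail',hsv[190,255],'fence',hsv[167,230])
H,S,V=[hsv[:,:,i].astype(int) for i in range(3)]
sub=np.zeros(H.shape,bool); sub[130:250,170:360]=1
m=((V>165)&(H>17)&(H<35)&(S>60)&(S<150)&sub).astype(np.uint8)
m=cv2.morphologyEx(m,cv2.MORPH_OPEN,np.ones((3,3)))
cs,_=cv2.findContours(m,cv2.RETR_EXTERNAL,cv2.CHAIN_APPROX_NONE); c=max(cs,key=cv2.contourArea)
hull=cv2.convexHull(c)[:,0].astype(float)
w=np.array([onz(d,u,v,.012)[:2] for u,v in hull])
rect=cv2.minAreaRect((w*1000).astype(np.float32)); print('board',rect); print(cv2.boxPoints(rect))
m2=((V<150)&((H<12)|(H>170))&(S>100)&sub).astype(np.uint8)
cs,_=cv2.findContours(m2,cv2.RETR_EXTERNAL,cv2.CHAIN_APPROX_NONE)
for c in cs:
    if cv2.contourArea(c)<60: continue
    w=np.array([onz(d,u,v,.030)[:2] for u,v in c[:,0].astype(float)])
    print('dark',c[:,0].mean(0),cv2.minAreaRect((w*1000).astype(np.float32)))
m3=((S<60)&(V>90)&sub).astype(np.uint8)
cs,_=cv2.findContours(m3,cv2.RETR_EXTERNAL,cv2.CHAIN_APPROX_NONE)
for c in cs:
    if cv2.contourArea(c)<40: continue
    w=np.array([onz(d,u,v,.040)[:2] for u,v in c[:,0].astype(float)])
    print('grey',c[:,0].mean(0),cv2.minAreaRect((w*1000).astype(np.float32)))
o=np.zeros_like(im); o[m>0]=(255,255,0);o[m2>0]=(255,0,0);o[m3>0]=(200,200,255)
cv2.imwrite('pics/mask0.png',cv2.resize(o[130:245,170:400,::-1],None,fx=3.4,fy=3.4,interpolation=cv2.INTER_NEAREST))
E
python3 meas.py
```

```text
board hsv [ 21  88 206] [ 21  92 194] bench [ 16 140 144] [ 16 137 155] rail [ 12 171 103] fence [125  12 126]
board ((545.4175415039062, 4.271453857421875), (553.294677734375, 251.16127014160156), 79.5684585571289)
[[ 371.82257 -245.06573]
 [ 618.83264 -290.54114]
 [ 719.0125   253.60864]
 [ 472.00244  299.08405]]
grey [273.67592593 207.58333333] ((465.3371276855469, -18.922218322753906), (160.72314453125, 38.50196838378906), 86.02979278564453)
grey [324.06790123 214.53703704] ((437.5704345703125, -203.57058715820312), (220.96337890625, 56.308074951171875), 74.9241714477539)
grey [172.27659574 176.        ] ((587.3241577148438, 319.535888671875), (73.666748046875, 20.650672912597656), 0.35154908895492554)
grey [299.70909091 167.18181818] ((606.4151611328125, -117.56855773925781), (85.17247009277344, 18.74976921081543), 76.59857940673828)
grey [227.41758242 169.        ] ((588.1640625, 129.2679901123047), (271.1316833496094, 72.97576904296875), 79.68257904052734)
grey [204.24324324 148.75675676] ((678.5424194335938, 212.43020629882812), (41.710548400878906, 50.250633239746094), 89.57784271240234)
```

View pics/mask0.png

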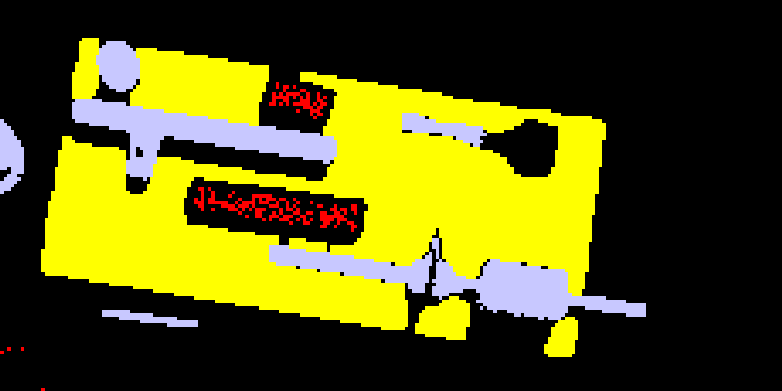

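```bash
cat >> h.py <<'E'
from scipy.spatial.transform import Rotation as Ro
J0=np.array([.5504,.0593]); jy=np.array([100.18,544.15]);jy/=np.linalg.norm(jy); jx=np.array([jy[1],-jy[0]])
def j2w(x,y,z): return np.r_[J0+jx*x/1000+jy*y/1000, .012+z/1000]   # mm jig, z above board top
def w2j(p): q=np.array(p[:2])-J0; return np.r_[q@jx*1000,q@jy*1000,(p[2]-.012)*1000 if len(p)>2 else 0]
Rt=np.c_[np.r_[-jy,0],np.r_[-jx,0],[0,0,-1]]
def plan(p):
    o=readout.get_obs(); R=Ro.from_rotvec(o['orientation'])
    print('tcp jig',w2j(o['tcp_pos']).round(1),'t',o['clock'],'F',(o['contact_force']).round(1),'w',o['grip_width'])
    print('shift',(R.inv().apply(p-o['tcp_pos'])*1000).round(1),'turn',np.degrees((R.inv()*Ro.from_matrix(Rt)).as_rotvec()).round(2))
E
python3 - <<'E'
from h import *
d=dict(np.load('top0.npz'))
print(np.linalg.det(Rt)); plan(j2w(-70,-20,340))
# rough features (top zoom px -> px)
def z(u,v): return 170+u/3.4,130+v/3.4
for n,u,v,h in [('stophead',142,152,38),('stopcorner -x-y?',150,178,26),('rail c',275,208,20),('rail TL',191,181,22),('rail TR',364,202,22),('rail BR',358,237,16),('rail BL',187,214,16),('tab top',435,240,64),('tin',-10,150,100)]:
    print(n,w2j(onz(d,*z(u,v),.012+h/1000)).round(1))
E
```

```text
1.0000000000000002
tcp jig [-155.3 -718.6  218.6] t 0.15 F [ 0.3  0.4 -0.1] w 0.08524642419297752
shift [-533.2 -459.5 -120.8] turn [3.00e-02 7.00e-02 3.38e+01]
stophead [ 11.  130.2  38. ]
stopcorner -x-y? [-11.8 119.   26. ]
rail c [-21.  -10.5  20. ]
rail TL [-7.5 77.9 22. ]
rail TR [ -0.8 -98.5  22. ]
rail BR [-36.2 -98.1  16. ]
rail BL [-40.7  76.7  16. ]
tab top [ -34.4 -171.7   64. ]
tin [-22.1 268.2 100. ]
```

```bash
python3 -m handwheel '-44 -38 -40 0 0 3 40; -88 -76 -80 0 0 6 40; -132 -114 -121 0 0 9 40; -176 -152 -121 0 0 12 40; -220 -190 -121 0 0 15 40; -264 -228 -121 0 0 18 40; -308 -266 -121 0 0 21 40; -352 -304 -121 0 0 24 40; -396 -342 -121 0 0 27 40; -440 -380 -121 0 0 30 40; -484 -418 -121 0 0 33.8 40; -533 -459 -121 0 0 33.8 40'; python3 -m handwheel '0 0 0 0 0 0 40; 0 0 0 0 0 0 40'; python3 - <<'E'
from h import *
plan(j2w(-70,-20,340)); snap('wrist','w1')
E
```

```text
clock: 1.65
tcp_pos: [0.4775, 0.0517, 0.3523]
orientation: [2.008, -2.416, 0.001]
contact_force: [1.4, 0.0, -0.1]
grip_width: 0.0401
clock: 1.9
tcp_pos: [0.477, 0.0497, 0.3519]
orientation: [2.01, -2.413, -0.0]
contact_force: [0.6, -0.2, 0.1]
grip_width: 0.0401
tcp jig [-70.4 -22.7 339.9] t 1.9 F [ 0.6 -0.2  0.1] w 0.04011838416405878
shift [-2.7 -0.4 -0.1] turn [ 0.05 -0.04 -0.  ]
```

View pics/w1.png

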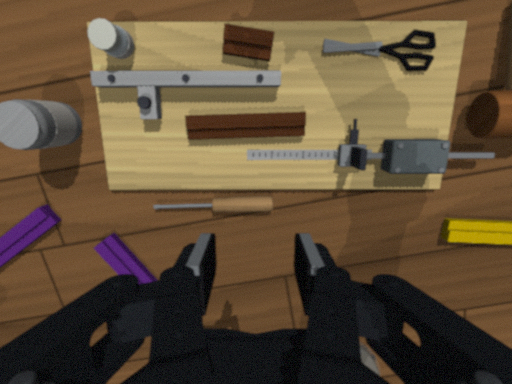

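The wrist view shows the whole board: fence (91-280, 72-87), stop (138-160, 84-119), rail (187-305, 113-138), and pointer tip near (353,120). I'll zoom and do sub-pixel measurement here.

```bash
python3 - <<'E'
import cv2
a=cv2.imread('pics/w1.png')[60:180,80:280]
cv2.imwrite('pics/w1a.png',cv2.resize(a,None,fx=4,fy=4,interpolation=cv2.INTER_CUBIC))
a=cv2.imread('pics/w1.png')[60:180,270:470]
cv2.imwrite('pics/w1b.png',cv2.resize(a,None,fx=4,fy=4,interpolation=cv2.INTER_CUBIC))
E
```

```text
(no output)
```

View pics/w1a.png

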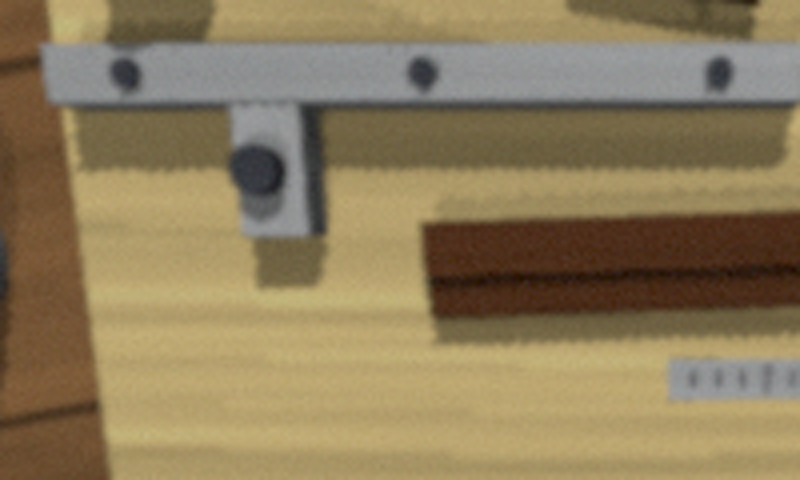

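View pics/w1b.png

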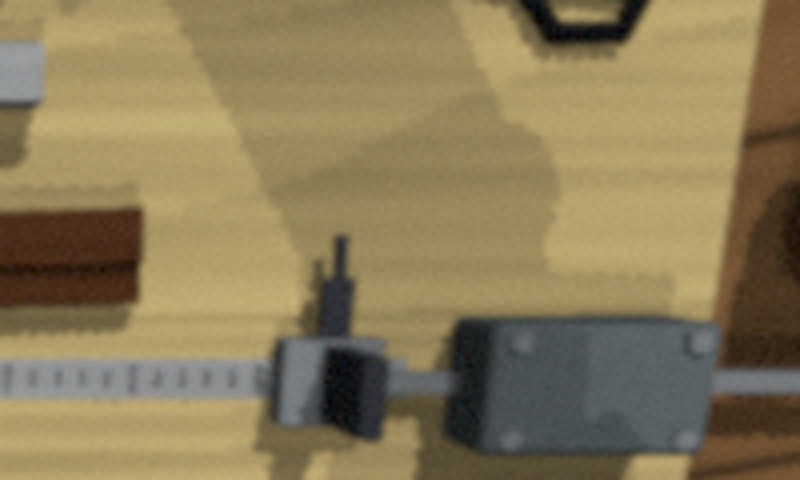

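```bash
python3 - <<'E'
from h import *
d=dict(np.load('w1.npz'))
A=lambda u,v:(80+(u-1.5)/4,60+(v-1.5)/4)
B=lambda u,v:(270+(u-1.5)/4,60+(v-1.5)/4)
P=[('fence top -x edge L',A(48,101),28),('fence top -x edge R',B(43,101),28),('fence end corner +x R',B(43,42),28),
('fence foot R',A(790,106),0),('stop top -x-y corner',A(308,236),26),('stop top -y edge at fence',A(302,105),26),('stop top -x+y',A(241,236),26),
('stop foot -y',A(325,233),0),('rail TL',A(424,224),22),('rail BL',A(434,318),16),('rail TR',B(142,208),22),('rail BR',B(137,301),16),
('ptr tip',B(341,236),14.5),('board NE',B(768,0),0),('board near L',A(112,480),0),('tabtop L',B(326,424),64),('tabtop R',B(382,437),64),('hous face edge top+x',B(482,325),40),('hous face -x',B(488,453),40)]
for n,p,h in P: print(n,w2j(onz(d,*p,.012+h/1000)).round(1))
E
```

```text
fence top -x edge L [ 39.2 208.6  28. ]
fence top -x edge R [ 39.  -60.7  28. ]
fence end corner +x R [ 58.6 -60.3  28. ]
fence foot R [ 39.9 -58.1   0. ]
stop top -x-y corner [ -7.5 120.6  26. ]
stop top -y edge at fence [ 38.  118.8  26. ]
stop top -x+y [ -7.5 145.2  26. ]
stop foot -y [ -6.5 122.    0. ]
rail TL [-3.2 78.4 22. ]
rail BL [-38.   78.1  16. ]
rail TR [  2.4 -98.6  22. ]
rail BR [-31.7 -99.2  16. ]
ptr tip [  -7.8 -175.6   14.5]
board NE [  76.8 -331.6    0. ]
board near L [-104.5  217.6    0. ]
tabtop L [ -71.4 -159.8   64. ]
tabtop R [ -76.1 -179.9   64. ]
hous face edge top+x [ -39.  -221.4   40. ]
hous face -x [ -86.3 -229.3   40. ]
```

```bash
python3 -m handwheel '-3 0 50 0 0 0 0; -6 0 100 0 0 0 0; -9 0 150 0 0 0 0; -12 0 200 0 0 0 0; -12 0 250 0 0 0 0; -12 0 290 0 0 0 0;-12 0 315 0 0 0 0;-12 0 315 0 0 0 0;-12 0 315 0 0 0 0' 40; python3 - <<'E'
from h import *
plan(j2w(-68,-10.5,6)); snap('wrist','w2')
E
```

```text
clock: 3.08
tcp_pos: [0.4802, 0.0613, 0.0382]
orientation: [-2.008, 2.415, -0.002]
contact_force: [-1.3, -0.1, 0.0]
grip_width: -0.0002
tcp jig [-69.4 -10.7  26.2] t 3.075 F [-1.3 -0.1  0. ] w -0.0002122365045316263
shift [-0.2 -1.4 20.2] turn [-0.08 -0.   -0.1 ]
```

View pics/w2.png

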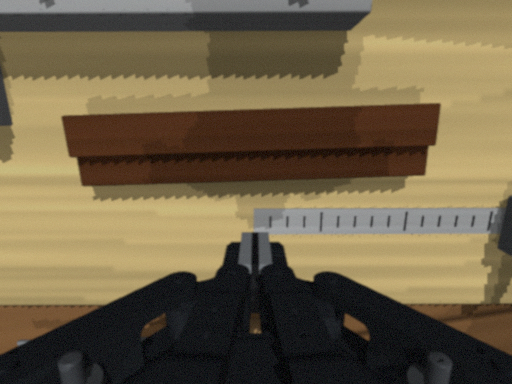

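The closed fingers (tip about (255,235)) line up with the rail's middle (about 252). Now I lower and push toward the fence.

```bash
python3 -m handwheel '0 0 20 0 0 0 0; 0 0 20 0 0 0 0; 0 -10 20 0 0 0 0; 0 -18 20 0 0 0 0; 0 -26 20 0 0 0 0; 0 -34 20 0 0 0 0;0 -42 20 0 0 0 0; 0 -48 20 0 0 0 0; 0 -53 20 0 0 0 0; 0 -57 20 0 0 0 0;0 -57 20 0 0 0 0'; python3 - <<'E'
from h import *
plan(j2w(-7,-10.5,6)); snap('wrist','w3')
E
```

```text
clock: 4.5
tcp_pos: [0.5361, 0.0517, 0.0173]
orientation: [-2.009, 2.414, -0.001]
contact_force: [-0.5, 0.3, -0.6]
grip_width: -0.0002
tcp jig [-12.7 -10.    5.3] t 4.5 F [-0.5  0.3 -0.6] w -0.0001506565987017787
shift [ 0.4 -5.7 -0.7] turn [-0.04  0.02 -0.02]
```

View pics/w3.png

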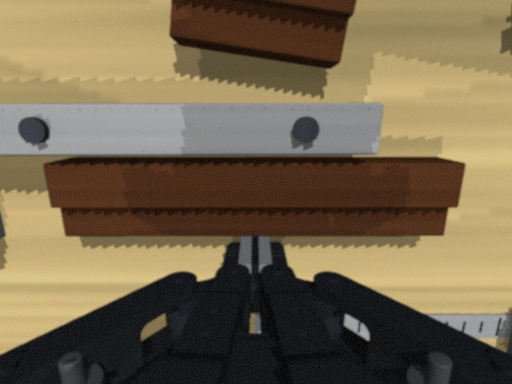

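The rail is now parallel and close to the fence, with its top edge at row 160 and the fence edge at row 155. I'll press on gently.

```bash
python3 -m handwheel '0 -2 0 0 0 0 0; 0 -4 0 0 0 0 0; 0 -6 0 0 0 0 0;0 -6 0 0 0 0 0'; python3 -m handwheel '0 -1.5 0 0 0 0 0; 0 -3 0 0 0 0 0;0 -3 0 0 0 0 0'; python3 - <<'E'
from h import *
plan(j2w(-7,-10.5,6))
E
```

```text
clock: 5.05
tcp_pos: [0.5404, 0.0508, 0.0171]
orientation: [2.009, -2.413, -0.002]
contact_force: [-4.8, 0.4, 3.4]
grip_width: 0.0001
clock: 5.42
tcp_pos: [0.5404, 0.0508, 0.0167]
orientation: [2.008, -2.408, -0.006]
contact_force: [-12.4, 2.9, 9.4]
grip_width: 0.0
tcp jig [ -8.3 -10.2   4.7] t 5.425 F [-12.4   2.9   9.4] w 4.3069522727456376e-05
shift [ 0.3 -1.3 -1.3] turn [ 0.39 -0.12  0.06]
```

```bash
python3 -m handwheel '0 8 0 0 0 0 0; 0 16 0 0 0 0 0; 0 16 -30 0 0 0 0; 20 10 -60 0 0 0 0; 60 -5 -60 0 0 0 0; 100 -20 -60 0 0 0 0; 122 -26 -60 0 0 0 0;122 -26 -60 0 0 0 0;122 -26 -60 0 0 0 0'; python3 - <<'E'
from h import *
plan(j2w(22,-132,6)); snap('wrist','w4')
E
```

```text
clock: 6.55
tcp_pos: [0.5479, -0.0734, 0.0774]
orientation: [-2.011, 2.413, 0.0]
contact_force: [-0.8, 0.2, -0.7]
grip_width: 0.0002
tcp jig [  21.6 -130.9   65.4] t 6.55 F [-0.8  0.2 -0.7] w 0.00022321360885557595
shift [ 1.1 -0.4 59.4] turn [-0.02  0.04  0.05]
```

View pics/w4.png

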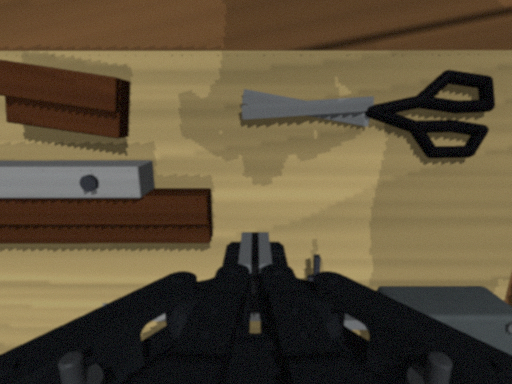

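The rail lies flush along the fence with its free end at column 212. The fingers (tip about (255,238)) are clear of it.

```bash
python3 - <<'E'
from h import *
d=dict(np.load('w4.npz'))
for p,h in [((212,190),22),((211,242),16),((153,161),28),((153,197),28),((212,222),22)]: print(w2j(onz(d,*p,.012+h/1000)).round(1))
E
python3 -m handwheel '2 0 30 0 0 0 0; 2 0 60 0 0 0 0;2 0 60 0 0 0 0;-6 0 60 0 0 0 0;-14 0 60 0 0 0 0;-22 0 60 0 0 0 0;-30 0 60 0 0 0 0;-38 0 60 0 0 0 0;-46 0 60 0 0 0 0;-46 0 60 0 0 0 0'; python3 - <<'E'
from h import *
plan(j2w(22,-75,6)); snap('wrist','w5')
E
```

```text
[  42.3 -104.4   22. ]
[   3.8 -101.5   16. ]
[ 61.8 -70.4  28. ]
[ 39.3 -68.4  28. ]
[  20.6 -103.6   22. ]
clock: 7.85
tcp_pos: [0.5563, -0.0278, 0.0173]
orientation: [-2.012, 2.412, 0.001]
contact_force: [0.0, -0.9, 0.1]
grip_width: -0.0002
tcp jig [ 21.6 -84.6   5.3] t 7.85 F [ 0.  -0.9  0.1] w -0.00021212049867050956
shift [-9.6 -0.4 -0.7] turn [-0.    0.05  0.09]
```

View pics/w5.png

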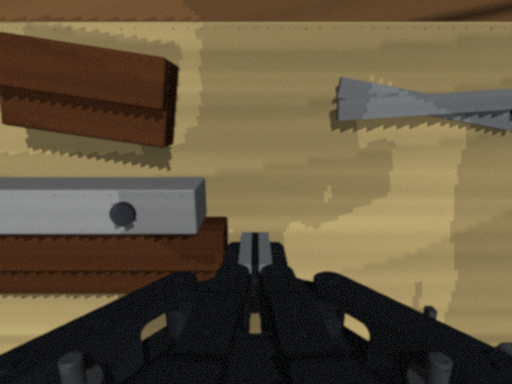

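```bash
python3 - <<'E'
from h import *
for f,pts in [('w5',[((206,181),28),((205,234),28),((227,220),22),((226,293),16)]),('w3',[((382,103),28),((378,153),28),((463,162),22),((460,205),22)])]:
  d=dict(np.load(f+'.npz')); print(f, w2j(ray(d,0,0)[0]).round(1), ray(d,256,192)[1].round(3))
  for p,h in pts: print(w2j(onz(d,*p,.012+h/1000)).round(1))
  print(proj(d,j2w(40,-60,28)))
snap('top','top5')
a=cv2.imread('pics/top5.png')[130:245,170:400]
cv2.imwrite('pics/top5z.png',cv2.resize(a,None,fx=3.4,fy=3.4,interpolation=cv2.INTER_CUBIC))
E
```

```text
w5 [ 87.6 -85.5 148. ] [-0.24  0.04 -0.97]
[ 62.2 -65.6  28. ]
[ 38.9 -64.2  28. ]
[ 43.2 -73.2  22. ]
[  2.5 -71.2  16. ]
[[195.18414717 231.69009138]]
w3 [ 53.3 -10.9 148.1] [-0.239  0.039 -0.97 ]
[ 58.3 -59.7  28. ]
[ 39.3 -60.2  28. ]
[ 34.7 -99.   22. ]
[  15.8 -101.1   22. ]
[[377.66584747 151.13387144]]
```

View pics/top5z.png

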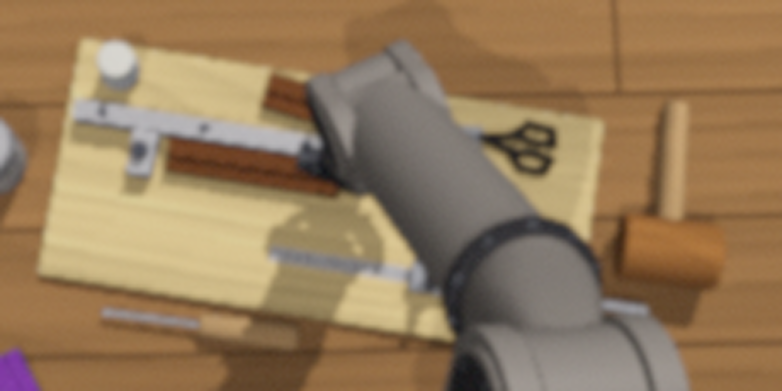

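The end-face pixels were foot points, so the calibration agrees after all (the fence-end projection is column 195). The rail has slid along the fence as planned, with about 11 mm left to the stop.

```bash
python3 -m handwheel '-3 0 0 0 0 0 0; -6 0 0 0 0 0 0; -8 0 0 0 0 0 0;-8 0 0 0 0 0 0';python3 -m handwheel '-2 0 0 0 0 0 0;-4 0 0 0 0 0 0;-4 0 0 0 0 0 0';  python3 - <<'E'
from h import *
plan(j2w(22,-75,6))
E
```

```text
clock: 8.45
tcp_pos: [0.5577, -0.0211, 0.0173]
orientation: [-2.01, 2.414, 0.0]
contact_force: [-0.0, 0.3, -0.2]
grip_width: 0.0
clock: 8.82
tcp_pos: [0.5585, -0.0171, 0.0173]
orientation: [-2.01, 2.414, 0.0]
contact_force: [0.2, -1.0, -1.2]
grip_width: 0.0002
tcp jig [ 21.8 -73.7   5.3] t 8.825 F [ 0.2 -1.  -1.2] w 0.0002404051624129825
shift [ 1.3 -0.2 -0.7] turn [-0.01  0.02  0.02]
```

```bash
python3 -m handwheel '-2 0 0 0 0 0 0;-2 0 0 0 0 0 0';python3 -m handwheel '-2 0 0 0 0 0 0;-2 0 0 0 0 0 0';python3 -m handwheel '-2 0 0 0 0 0 0;-2 0 0 0 0 0 0'; python3 - <<'E'
from h import *
plan(j2w(22,-75,6)); snap('wrist','w6')
E
```

```text
clock: 9.07
tcp_pos: [0.5587, -0.0156, 0.0173]
orientation: [2.01, -2.414, 0.0]
contact_force: [-0.4, -1.2, -0.2]
grip_width: 0.0001
clock: 9.32
tcp_pos: [0.5587, -0.0155, 0.0173]
orientation: [2.007, -2.414, 0.002]
contact_force: [-1.6, -5.4, 2.2]
grip_width: 0.0001
clock: 9.57
tcp_pos: [0.5587, -0.0154, 0.0173]
orientation: [2.004, -2.414, 0.003]
contact_force: [-2.4, -9.9, 4.5]
grip_width: 0.0001
tcp jig [ 21.7 -71.9   5.3] t 9.575 F [-2.4 -9.9  4.5] w 6.985775752213803e-05
shift [ 3.1 -0.3 -0.7] turn [ 0.06 -0.27 -0.17]
```

View pics/w6.png

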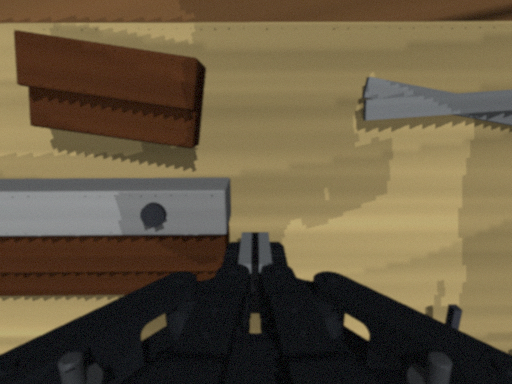

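Contact with the stop is at about 10 N. I'll back off, then give a short tidy-up press at the rail's middle towards the fence.

```bash
python3 -m handwheel '10 0 0 0 0 0 0; 16 0 0 0 0 0 0; 16 0 -30 0 0 0 0; 0 20 -60 0 0 0 0; -40 47 -60 0 0 0 0; -91 47 -60 0 0 0 0;-91 47 -60 0 0 0 0'; python3 - <<'E'
from h import *
plan(j2w(-25,25,6)); snap('wrist','w7')
E
```

```text
clock: 10.5
tcp_pos: [0.5301, 0.0923, 0.0781]
orientation: [-2.017, 2.403, 0.003]
contact_force: [0.2, -0.5, 0.8]
grip_width: 0.0004
tcp jig [-25.9  28.8  66.1] t 10.5 F [ 0.2 -0.5  0.8] w 0.00036113634636319276
shift [ 4.1 -0.8 60.1] turn [-0.08  0.24  0.44]
```

View pics/w7.png

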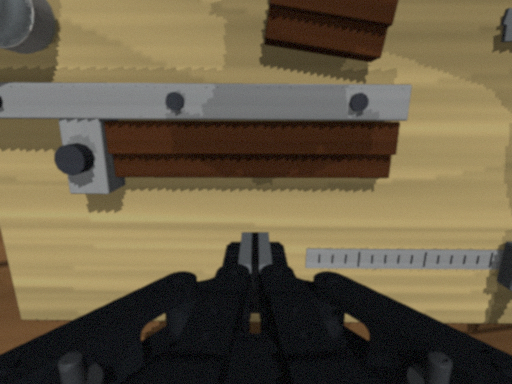

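The rail looks home: its left end meets the stop at column 107-115, and its top edge is along the fence at row 122. Now the tidy press.

```bash
python3 -m handwheel '0 0 30 0 0 0 0; 0 0 60 0 0 0 0; 0 -6 60 0 0 0 0; 0 -12 60 0 0 0 0; 0 -16 60 0 0 0 0; 0 -18 60 0 0 0 0; 0 -20 60 0 0 0 0;0 -20 60 0 0 0 0'; python3 -m handwheel '0 -1.5 0 0 0 0 0;0 -1.5 0 0 0 0 0';python3 - <<'E'
from h import *
plan(j2w(-25,25,6))
d=dict(np.load('w7.npz'))
for p,h in [((398,122),22),((397,153),22),((107,122),22),((389,178),16),((117,178),16),((409,120),28),((410,86),28)]: print(w2j(onz(d,*p,.012+h/1000)).round(1))
E
```

```text
clock: 11.55
tcp_pos: [0.5463, 0.0833, 0.0175]
orientation: [2.009, -2.41, -0.004]
contact_force: [-9.3, 0.8, 7.0]
grip_width: 0.0002
clock: 11.8
tcp_pos: [0.5464, 0.0834, 0.0174]
orientation: [2.008, -2.408, -0.006]
contact_force: [-13.0, 2.4, 10.4]
grip_width: -0.0004
tcp jig [-8.3 22.9  5.4] t 11.8 F [-13.    2.4  10.4] w -0.00035318121314202865
shift [-2.1 16.7 -0.4] turn [ 0.41 -0.14  0.09]
[ 37.6 -58.   22. ]
[ 18.9 -59.9  22. ]
[ 36.3 118.2  22. ]
[  1.9 -59.6  16. ]
[  0.6 118.8  16. ]
[ 38.8 -61.5  28. ]
[ 57.5 -59.5  28. ]
```

```bash
python3 -m handwheel '0 8 0 0 0 0 0; 0 18 0 0 0 0 0; 0 22 -45 0 0 0 36; 0 40 -90 0 0 0 36; 45 58 -90 0 0 0 36; 95 58 -90 0 0 0 36; 145 58 -90 0 0 0 36; 180 58 -90 0 0 0 36; 198 58 -90 0 0 0 36; 198 58 -90 0 0 0 36; 198 58 -90 0 0 0 36' 60; python3 - <<'E'
from h import *
plan(j2w(-62,-175,28)); snap('wrist','w8');snap('scene','s8')
a=cv2.imread('pics/s8.png')[135:275,170:330]
cv2.imwrite('pics/s8z.png',cv2.resize(a,None,fx=4,fy=4,interpolation=cv2.INTER_CUBIC))
E
```

```text
clock: 13.18
tcp_pos: [0.4583, -0.1007, 0.1075]
orientation: [-2.011, 2.413, -0.001]
contact_force: [0.4, 0.2, -0.9]
grip_width: 0.036
tcp jig [ -61.6 -174.1   95.5] t 13.175 F [ 0.4  0.2 -0.9] w 0.03597850696947202
shift [ 1.   0.5 67.5] turn [-0.05  0.02  0.05]
```

View pics/w8.png

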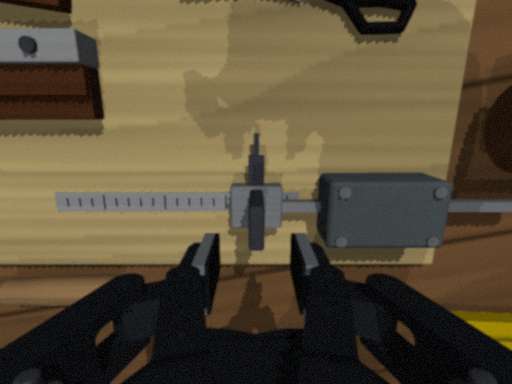

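View pics/s8z.png

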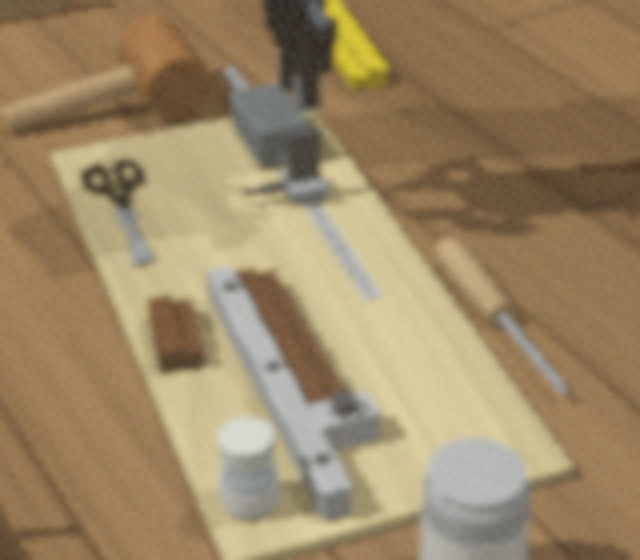

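The rail is flush with both faces. The tab (column 256) is centred between the fingers (217 and 293). I'll descend and pinch.

```bash
python3 -m handwheel '1 0 25 0 0 0 36; 1 0 50 0 0 0 36; 1 0 67 0 0 0 36;1 0 67 0 0 0 36;1 0 67 0 0 0 0;1 0 67 0 0 0 0;1 0 67 0 0 0 0;1 0 67 0 0 0 0;1 0 67 0 0 0 0' 60; python3 - <<'E'
from h import *
plan(j2w(-62,-59.5,28)); snap('wrist','w9')
E
```

```text
clock: 14.4
tcp_pos: [0.4587, -0.1017, 0.0412]
orientation: [-2.01, 2.412, -0.001]
contact_force: [-0.9, 4.9, 4.8]
grip_width: 0.0089
tcp jig [ -61.1 -175.    29.2] t 14.4 F [-0.9  4.9  4.8] w 0.00893319143438826
shift [-115.5    0.8    1.3] turn [-0.1   0.05  0.06]
```

View pics/w9.png

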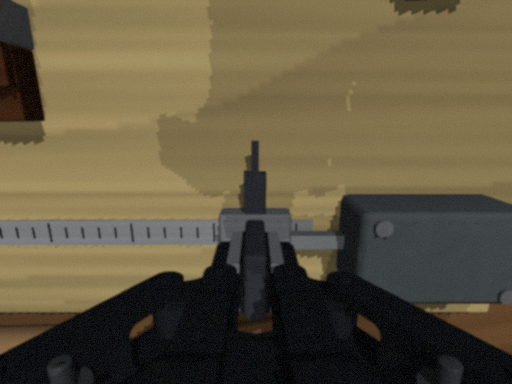

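The tab is gripped. Now I pull slowly and stop slightly short.

```bash
python3 -m handwheel '-6 0 0 0 0 0 0; -16 0 0 0 0 0 0; -28 0 0 0 0 0 0; -40 0 0 0 0 0 0; -52 0 0 0 0 0 0; -64 0 0 0 0 0 0; -76 0 0 0 0 0 0; -88 0 0 0 0 0 0; -98 0 0 0 0 0 0; -106 0 0 0 0 0 0; -112 0 0 0 0 0 0;-112 0 0 0 0 0 0'; python3 -m handwheel '0 0 0 0 0 0 0; 0 0 0 0 0 0 0'; python3 - <<'E'
from h import *
plan(j2w(-62,-59.5,28)); snap('wrist','w10')
a=cv2.imread('pics/w10.png')[60:210,150:350]
cv2.imwrite('pics/w10z.png',cv2.resize(a,None,fx=4,fy=4,interpolation=cv2.INTER_CUBIC))
E
```

```text
clock: 15.95
tcp_pos: [0.478, 0.0049, 0.0411]
orientation: [2.007, -2.414, 0.004]
contact_force: [-2.5, -6.5, 10.5]
grip_width: 0.0091
clock: 16.2
tcp_pos: [0.4779, 0.0045, 0.0411]
orientation: [2.006, -2.414, 0.004]
contact_force: [-3.7, -6.0, 9.5]
grip_width: 0.0092
tcp jig [-61.3 -67.   29.1] t 16.2 F [-3.7 -6.   9.5] w 0.009205209074265383
shift [-7.5  0.7  1.1] turn [-0.02 -0.22 -0.12]
```

View pics/w10z.png

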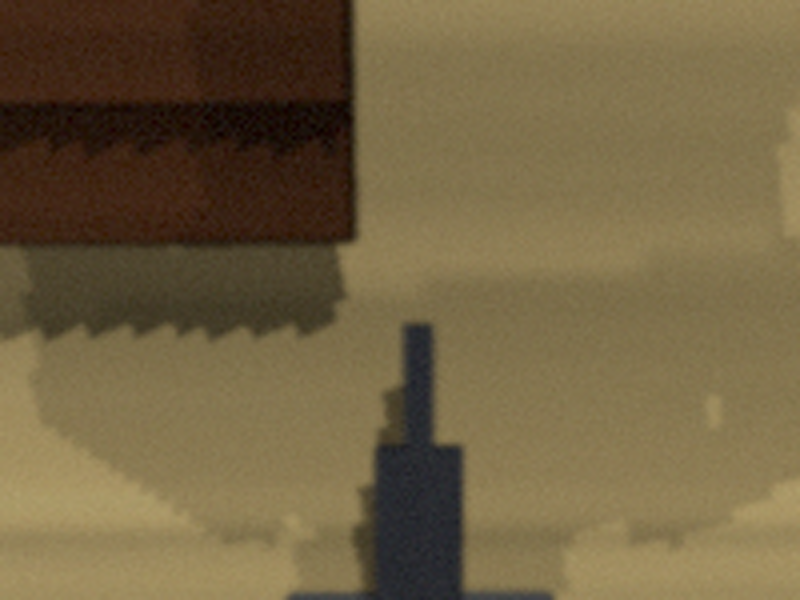

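```bash
python3 - <<'E'
from h import *
d=dict(np.load('w10.npz'))
B=lambda u,v:(150+(u-1.5)/4,60+(v-1.5)/4)
for p,h in [((418,324),14.5),((418,440),14.5),((351,104),16),((354,240),16)]: print(w2j(onz(d,*B(*p),.012+h/1000)).round(2))
E
```

```text
[ -7.32 -67.79  14.5 ]
[-22.5  -67.74  14.5 ]
[ 19.36 -59.67  16.  ]
[  3.24 -59.76  16.  ]
```

The pointer is 8.0 mm short of the rail's end: y -67.8 against -59.7. Closing the gap.

```bash
python3 -m handwheel '-3 0 0 0 0 0 0; -6 0 0 0 0 0 0; -8.5 0 0 0 0 0 0;-8.5 0 0 0 0 0 0; -8.5 0 0 0 0 0 0;-8.5 0 0 0 0 0 0'; python3 - <<'E'
from h import *
plan(j2w(-62,-59.5,28)); snap('wrist','w11')
a=cv2.imread('pics/w11.png')[60:210,150:350]
cv2.imwrite('pics/w11z.png',cv2.resize(a,None,fx=4,fy=4,interpolation=cv2.INTER_CUBIC))
E
```

```text
clock: 17.0
tcp_pos: [0.4795, 0.0127, 0.0411]
orientation: [2.006, -2.414, 0.004]
contact_force: [-2.6, -7.0, 11.6]
grip_width: 0.0091
tcp jig [-61.3 -58.7  29.1] t 17.0 F [-2.6 -7.  11.6] w 0.009147641545199267
shift [0.8 0.7 1.1] turn [-0.02 -0.23 -0.12]
```

View pics/w11z.png

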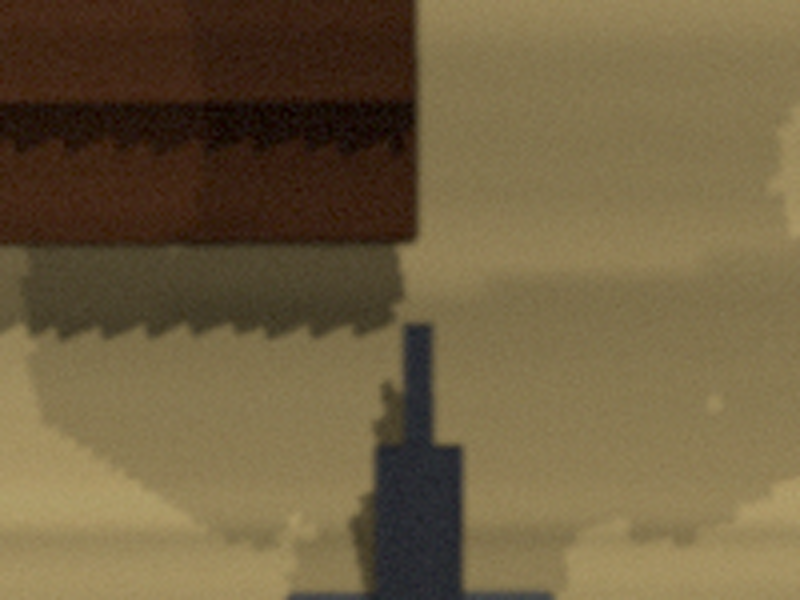

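View pics/w11.png

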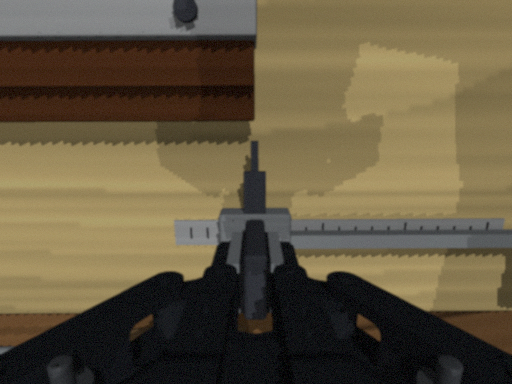

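The pointer (zoom column 418) is level with the rail's end (415). I'll hold, check for drift and do a final scene check.

```bash
python3 -m handwheel '0 0 0 0 0 0 0; 0 0 0 0 0 0 0;0 0 0 0 0 0 0;0 0 0 0 0 0 0;0 0 0 0 0 0 0;0 0 0 0 0 0 0'; python3 - <<'E'
from h import *
plan(j2w(-62,-59.5,28)); d=snap('wrist','w12'); snap('scene','s12')
a=cv2.imread('pics/w12.png'); b=cv2.imread('pics/w11.png'); print('diff',cv2.absdiff(a,b).mean())
B=lambda u,v:(150+(u-1.5)/4,60+(v-1.5)/4)
for p,h in [((418,324),14.5),((414,240),16)]: print(w2j(onz(d,*B(*p),.012+h/1000)).round(2))
a=cv2.imread('pics/s12.png')[135:275,170:330]
cv2.imwrite('pics/s12z.png',cv2.resize(a,None,fx=4,fy=4,interpolation=cv2.INTER_CUBIC))
E
```

```text
clock: 17.8
tcp_pos: [0.4794, 0.0127, 0.0411]
orientation: [2.006, -2.414, 0.004]
contact_force: [-4.3, -6.6, 10.7]
grip_width: 0.0093
tcp jig [-61.4 -58.7  29.1] t 17.8 F [-4.3 -6.6 10.7] w 0.009336327935670448
shift [0.8 0.6 1.1] turn [-0.02 -0.23 -0.13]
diff 3.48211669921875
[ -7.34 -59.47  14.5 ]
[  3.2 -59.   16. ]
```

View pics/s12z.png

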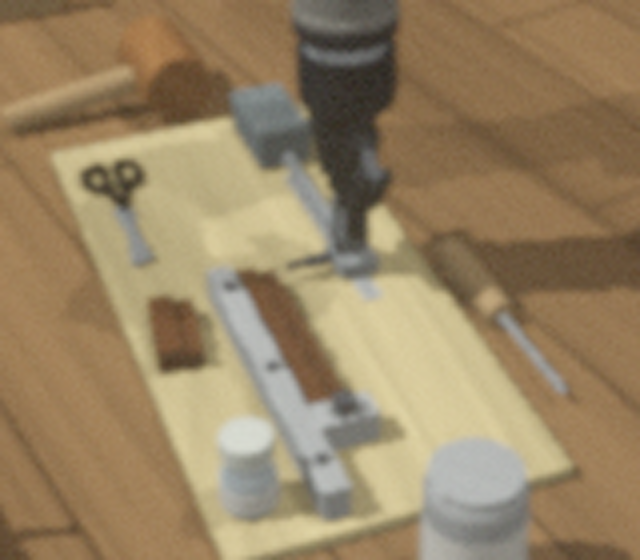

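The rail is home against the fence and stop, the slide is held out steadily, and the bystanders haven't moved. Handing in.

```bash
python3 -c "
from bench import workorder
print(workorder.hand_in())"
```

```text
the job is handed in; nothing more can be done
None
```

I pushed the rail home and pulled the gauge slide out to the rail's free end. The job was handed in at about 18 s of robot time, with the gripper still holding the slide against its spring. `hand_in()` gave no verdict.

- **Rail:** I pushed it against the fence (about 12 N), then along to the stop (about 10 N), then gave it a short second press at the fence. Both fence presses stopped at the same tool position (jig x -8.3 mm). The later pictures show the rail flush with fence and stop.
- **Slide:** I pinched the tab with a 60 N grip setting and pulled it about 116 mm. The last wrist picture puts the pointer at jig y -59.5 mm and the rail's free end at -59.0 mm, well inside the 4 mm limit. The tool did not move over a 0.75 s hold.
- **Bystanders:** the ones visible in the last scene picture look unmoved. I did not measure them.

No check failed. One wrist measurement seemed to be 8–10 mm off, but I had picked points at the foot of the fence's end face; once that was corrected, the calibration agreed. The fence measured about 1 mm off its nominal place, which is within the 2 mm camera calibration.

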